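Load a short can into the gravity can rack

TASK

Feed the short drinks can that lies on the rubber mat into the open upper end of the sloping can rack, laid on its side crosswise to the slope, so that it rolls down and comes to rest against the can already at the bottom. Leave the longer can lying on the mat.

Things in the scene. Friction and masses are not known exactly. Their poses are not given: they have to be found in the camera images.
- short_can_center (a point): Centre of the can to load: aluminium, cream sleeve, diameter 53 mm, length 90 mm, about 0.17 kg. It lies on a black rubber mat between two low ribs (tops 7 mm over the table) that keep it from rolling; centre 32 mm over the table. y axis along its length (either end may lead). 57 mm of free space to the long can.
- long_can_center (a point): Centre of the longer can, to be left alone: same look and diameter (53 mm), 135 mm long. It lies on the same mat, parallel to the short can, 110 mm away centre to centre; either may be the nearer. y axis along its length.
- inlet (a point): Where a short can's centre is when it lies mid-inlet on the fixed steel rack's ramp, 26.5 mm off it. z up; y across the rack (a can must lie along y); x level, pointing uphill; cans roll to -x. Ramp: slick, 9 deg, 110 mm wide between walls 38 mm high with flared tops. Open above from 75 mm downhill to 72 mm uphill (back wall 32 mm high). A can let go up to 10 mm over the ramp runs down.
- loaded_can_center (a point): Centre of the can already in the rack (like the short can, 53 by 90 mm), lying crosswise at the bottom against a 32 mm high stop. Three guard wires 65 mm above the ramp cover the lower half; lying cans roll under them. y axis along its length. The fed can rests against it, 53 mm further uphill.
Mind the look-alikes: they are no part of the job. What is shaped like the part that bears loaded_can_center but purple is not meant.

How it is judged (in metres and radians):
On the way:
1. the short can is brought to the open upper end of the rack (horizontal distance between short_can_center and inlet below 0.06 m and z of short_can_center in the frame of inlet below 0.06 m).
At the end, for the whole second after the job is handed in: Short can at rest and let go in the rack, square to the slope within 11 deg, 120-165 mm downhill of the inlet point, 10-36 mm below it, within 16 mm sideways, centre under 66 mm from the first can's; that one still 180 mm or more downhill; long can moved under 30 mm (x of short_can_center in the frame of inlet between -0.165 and -0.12 m and y of short_can_center in the frame of inlet between -0.016 and 0.016 m and z of short_can_center in the frame of inlet between -0.036 and -0.01 m and angle between the y axis of short_can_center and the y axis of inlet, either way round below 0.2 rad and distance between short_can_center and loaded_can_center below 0.066 m and x of loaded_can_center in the frame of inlet below -0.18 m and linear speed of short_can below 0.02 m/s and distance of long_can_center from where it was at the start of the episode below 0.03 m); the robot touches nothing.
It fails at once if the longer can is pushed or carried away (more than 30 mm) (distance of long_can_center from where it was at the start of the episode above 0.03 m).
It also fails if it takes over 43 s, if anything falls off the work surface, if the arm or the gripper's body presses on something with over 40 N, if the wrist force passes 120 N, or if a joint passes its speed limit or range.

ROBOT

A 6-joint arm with a two-finger parallel gripper is mounted at the origin on the work surface. World frame = base frame: x ahead of the robot, y to its left, z up, the work surface at z = 0. Lengths are in m, angles in degrees, forces in N, time in s.
With the tool pointing down it reaches from about 0.375 to 0.9 m from the base axis. Payload 3.1 kg.
Tool frame: the origin (TCP) lies on the centre line of the jaws, within the pads' length; the fingertips stand 25 mm ahead of it and the grasp point (between the pads) lies 6 mm ahead of it; z points along the fingers, y is the line along which they close (so a half turn about z gives the same grasp; the last joint's range is limited). The gripper opens to 87 mm and grips with 3 to 60 N. Pads are 19 mm wide; open, the fingers measure 117 mm over their backs; the gripper's body (75 mm by 190 mm) begins 51 mm behind the grasp point.
Start: joints at [-78.524, 30.224, 82.088, -0, 67.689, -10.227], TCP at [0.231, -0.581, 0.248] pointing down, gripper open.
Joint ranges: [-176.69, 176.69], [-43.24, 126.21], [12.49, 139.97], [-82, 262], [0, 151.66], [-163.58, 163.58]. Speed limits (degrees/s): [159.86, 159.86, 180, 180, 180, 180].

INTERFACE

Orientations are given as a 3x3 rotation matrix whose columns are the frame's x, y, z axes.
In Python, from rig import * gives the robot as it stands.
- The arm moves only by the tool step_arm, never from a script. Its argument "steps" is a list of rows, each a list of 7 numbers: the shift along the tool's x, y, z normalised to -1 to 1, where 1 is 0.3 m, then the turn, a rotation vector about the tool's x, y, z normalised to -1 to 1, where 1 is 45 degrees, then the gripper's target within -1 to 1 (shut at 1, half-way at 0, fully open at -1). A call has 1 to 8 rows; each row is the pose to reach, as a shift and turn from the pose commanded when the call began, along the tool's axes at that moment; what a row does not reach only later rows make up. A row lasts 1/12 s, in which the tool goes at most 41.7 mm and 7.16 degrees, less where a joint would pass 70% of its speed; a pose out of reach is approached as far as the arm can. A call with a number of a shift or a turn outside -1 to 1 is refused whole. A call with a gripper value outside its range is refused whole. The fingers move at their own pace and stop on an object; the grip force is fixed at half the most. Time passes only in rows, so rows that repeat a pose let the fingers close. It gives the time, the measured TCP pose, the force, the opening and the grip force at its end, in the units of the state.
- read_state(): the state, without advancing time (a new reading comes with each control period).
- capture(name): name is "side" or "top" or "wrist"; returns a dict with "image" (384x512x3 uint8, red, green, blue), "vertical_fov" (degrees; the focal length in pixels is half the picture's height over the tangent of half this angle, whatever the lens; pixels are square), "cx", "cy" (the principal point, pixels), "world_from_camera" (4x4, takes a point from camera to world coordinates); the wrist camera has in their place "T_tool_cam" (4x4, takes a point from camera to tool coordinates, whose origin is the TCP and whose axes are the flange's). Camera axes: x right, y down, z forward; pixel columns grow to the right and rows downward; lengths in m; the calibration is good to about 2 mm. A picture is of the moment at which its call begins: read the wrist's pose just before it. There is no depth.
- hand_in(): hands the job in; it is judged then, once.
The state is a dict: "time_s": time; "joint_positions": joint angles; "qvel": joint speeds; "tau": joint torques, N m; "position": TCP position; "tcp_rot": TCP orientation; "force": force on the tool from outside, world axes, zero at the start; "moment": the same for the moment, N m; "opening": opening from 0.0 (shut) to 1.0 (fully open); "grasp_force": force on a finger pad.
Only numpy, scipy, OpenCV 4.12 (cv2) and the standard library are available. Lean on these libraries where they do the work, as an engineer would, in place of code of your own. Each camera call takes 0.05 s, during which the arm holds its last target. There are 200 camera calls.

## Working session

There is one attempt and no reset: what is moved stays moved. The work goes in short steps, Python scripts to look and compute and a tool call to move; the robot and the scene stay as the last step left them, time stands still between calls to the robot, and variables do not carry over. Pictures are saved under pics/ and viewed, at most 10 in all, crops included, and the job is handed in when it is done.

Besides the shell and the picture viewer there is one more tool, called after "Emit:" as name(argument=value, ...) on one line, values as JSON. step_arm: Moves the arm, as the interface text tells. Scaled input: -1 to 1 covers 0.3 m each way for a shift and 45 degrees each way for a turn. Its arguments: {"type":"object","properties":{"steps":{"type":"array"}},"required":["steps"]}

```bash
mkdir -p pics
python3 - <<'E'
from rig import *
import cv2,pickle
d={}
for n in("side","top"):
    c=capture(n);d[n]=c;cv2.imwrite(f"pics/{n}0.png",c["image"][:,:,::-1])
    print(n,c["vertical_fov"],c["cx"],c["cy"],c["world_from_camera"].round(3).tolist() if hasattr(c["world_from_camera"],'round') else c["world_from_camera"])
pickle.dump(d,open("d0.pkl","wb"))
s=read_state();print(s["time_s"],s["position"],s["tcp_rot"])
E
```

```text
side 53.97637037758784 256.0692473682888 190.12341949684108 [[-0.983, -0.126, 0.133, 0.32], [-0.184, 0.669, -0.72, 0.611], [0.002, -0.732, -0.681, 0.668], [0.0, 0.0, 0.0, 1.0]]
top 45.232733094539824 252.3861061805138 183.02499832012498 [[-0.01, -0.999, 0.042, 0.369], [-1.0, 0.01, 0.003, 0.006], [-0.004, -0.042, -0.999, 1.308], [0.0, 0.0, 0.0, 1.0]]
0.1 [ 0.23102671 -0.58009223  0.24669059] [[ 9.29088622e-01  3.69856955e-01 -4.07230798e-04]
 [ 3.69857051e-01 -9.29086821e-01  1.85470560e-03]
 [ 3.07622999e-04 -1.87380305e-03 -9.99998197e-01]]
```

View pics/top0.png

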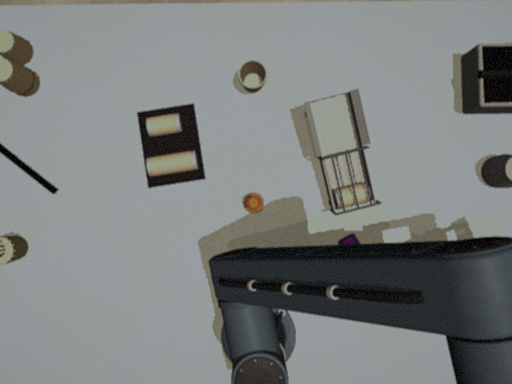

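View pics/side0.png

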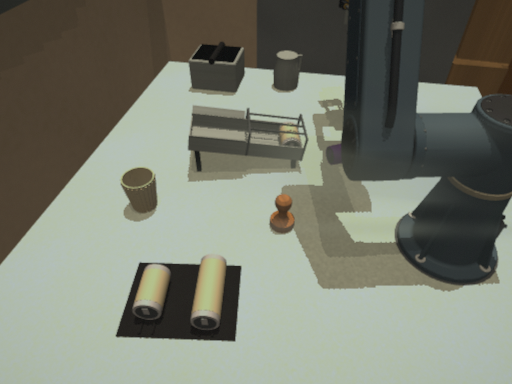

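The top view shows the mat with the short can at about (164,124) and the long can at (172,163). The rack has its open end at about (333,125) and the loaded can at (352,193). In the side view the short can is at (152,292), the long can at (210,292), the open inlet at about (218,130) and the loaded can at (290,137). I'll zoom in on these.

Run:
```python
import cv2,pickle,numpy as np
d=pickle.load(open("d0.pkl","rb"))
def crop(n,x,y,w,h):
    return cv2.resize(d[n]["image"][y:y+h,x:x+w,::-1],(400,300),interpolation=cv2.INTER_CUBIC)
# scales: 4x (100x75), rack top 2.22x
a=crop("top",130,100,80,60+0) ; 
a=crop("top",125,98,100,75+20-20)
b=crop("top",270,85,173,130)
c=crop("side",115,250,133,100)
e=crop("side",183,95,133,100)
cv2.imwrite("pics/z.png",np.vstack([np.hstack([a,b]),np.hstack([c,e])]))
```

```text
(no output)
```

View pics/z.png

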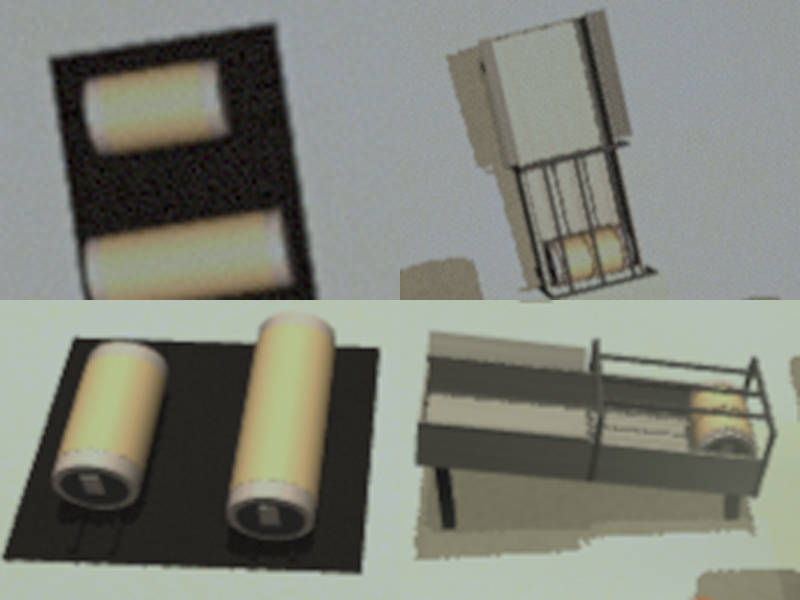

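The zoom shows that the rack's flares and crossbar are clear in both views, so I'll triangulate their corners. The mat cans are clean bright blobs on black.

```bash
cat > h.py <<'E'
import numpy as np,cv2
def ray(c,p,T=None):
    T=np.array(c["world_from_camera"]) if T is None else T
    f=c["image"].shape[0]/2/np.tan(np.radians(c["vertical_fov"])/2)
    v=T[:3,:3]@np.array([(p[0]-c["cx"])/f,(p[1]-c["cy"])/f,1]);return T[:3,3],v/np.linalg.norm(v)
def onz(c,p,z,T=None):
    o,v=ray(c,p,T);return o+v*(z-o[2])/v[2]
def tri(r1,r2):
    (o1,v1),(o2,v2)=r1,r2
    s=np.linalg.lstsq(np.c_[v1,-v2],o2-o1,rcond=None)[0]
    a,b=o1+v1*s[0],o2+v2*s[1];return (a+b)/2,np.linalg.norm(a-b)
E
python3 - <<'E'
import pickle
from h import *
np.set_printoptions(precision=4,suppress=True)
d=pickle.load(open("d0.pkl","rb"));t,s=d["top"],d["side"]
T=lambda x,y:((x-400)/400*173+270,y/300*130+85)
S=lambda x,y:((x-400)/400*133+183,(y-300)/3+95)
for n,a,b in [("bar far",(628,144),(596,342)),("bar near",(513,167),(594,408)),("end far",(655,270),(755,360)),("end near",(548,297),(773,435)),
 ("flare far up",(605,10),(428,333)),("flare far dn",(632,134),(585,347)),("flare near up",(480,42),(418,425)),("flare near dn",(495,168),(588,438))]:
    print(n,*tri(ray(t,T(*a)),ray(s,S(*b))))
def blobs(c,box,thr):
    x,y,w,h=box;g=cv2.cvtColor(c["image"],cv2.COLOR_RGB2GRAY)
    m=np.zeros_like(g);m[y:y+h,x:x+w]=(g[y:y+h,x:x+w]<thr)*255
    k,_=cv2.findContours(m,cv2.RETR_EXTERNAL,cv2.CHAIN_APPROX_NONE)
    mat=max(k,key=cv2.contourArea);f=np.zeros_like(g);cv2.drawContours(f,[cv2.convexHull(mat)],-1,255,-1)
    f=cv2.erode(f,np.ones((5,5)))&((g>thr)*255).astype(np.uint8)
    k,_=cv2.findContours(f,cv2.RETR_EXTERNAL,cv2.CHAIN_APPROX_NONE)
    return [cv2.minAreaRect(q) for q in k if cv2.contourArea(q)>150]
for r in blobs(t,(125,90,95,110),70):
    p=onz(t,r[0],.032);B=cv2.boxPoints(r);e=[onz(t,q,.04) for q in B]
    ax=(B[1]-B[0]) if np.linalg.norm(B[1]-B[0])>np.linalg.norm(B[2]-B[1]) else B[2]-B[1]
    w=onz(t,np.array(r[0])+ax/2,.032)-onz(t,np.array(r[0])-ax/2,.032)
    print("can top",r,p,"axis",w[:2],np.linalg.norm(w),np.degrees(np.arctan2(w[1],w[0])))
for r in blobs(s,(110,240,140,110),75): print("side",r,onz(s,r[0],.032))
# loaded can cream mask
for c,(x,y,w,h) in((t,(320,170,60,45)),(s,(265,110,50,50))):
    hsv=cv2.cvtColor(c["image"],cv2.COLOR_RGB2HSV)[y:y+h,x:x+w]
    m=((hsv[...,0]<28)&(hsv[...,1]>75)&(hsv[...,2]>110)).astype(np.uint8)
    m=cv2.morphologyEx(m,cv2.MORPH_CLOSE,np.ones((5,5)));k,_=cv2.findContours(m,0,1)
    q=max(k,key=cv2.contourArea);r=cv2.minAreaRect(q);r=((r[0][0]+x,r[0][1]+y),r[1],r[2]);print("loaded",r);c["l"]=r[0]
print(tri(ray(t,t["l"]),ray(s,s["l"])))
E
```

```text
bar far [ 0.5095 -0.292   0.1185] 0.0014898359991489744
bar near [ 0.4837 -0.1602  0.1361] 0.002537345925291597
end far [ 0.3657 -0.3256  0.0956] 0.0028602924369460956
end near [ 0.3374 -0.2031  0.0984] 0.0007113543360348748
flare far up [ 0.6612 -0.2672  0.1255] 0.0042577092089070194
flare far dn [ 0.5219 -0.2995  0.1074] 0.0010632135694243852
flare near up [ 0.6263 -0.1272  0.1231] 0.0029193464905929436
flare near dn [ 0.485  -0.1426  0.1179] 0.0034218196947175174
can top ((171.693603515625, 163.00865173339844), (19.539348602294922, 49.57064437866211), 81.25383758544922) [0.4809 0.2338 0.032 ] axis [ 0.0196 -0.1363] 0.13766514523645285 -81.79932421465313
can top ((162.9053955078125, 124.43243408203125), (19.234682083129883, 34.52378845214844), 80.53767395019531) [0.589 0.258 0.032] axis [ 0.0149 -0.095 ] 0.09621632814634128 -81.06270568369762
side ((207.7760467529297, 293.53314208984375), (28.912572860717773, 56.55426025390625), 6.842773914337158) [0.4821 0.2411 0.032 ]
side ((151.64707946777344, 287.41180419921875), (28.134132385253906, 48.99219512939453), 14.03624439239502) [0.5927 0.2482 0.032 ]
loaded ((352.2941207885742, 189.17647171020508), (7.276068687438965, 22.313274383544922), 75.96376037597656)
loaded ((288.65385246276855, 131.73077011108398), (14.760132789611816, 17.4888973236084), 82.87498474121094)
(array([ 0.3961, -0.2561,  0.0818]), np.float64(0.011615682627398158))
```

Measured so far:

| Item | Position | Direction |
|---|---|---|
| Short can | (0.589, 0.257) | axis at -81° |
| Inlet | (0.573, -0.209, about 0.099) | uphill yaw about 12.7° |

The two mat cans come out 110.8 mm apart, against the given 110 mm. I'll go to the pick by way of a point above the rack, to look at it from closer.

Emit:
step_arm(steps=[[0.73, -0.355, -0.17, 0, 0, -0.889, -1], [0.73, -0.355, -0.17, 0, 0, -0.889, -1], [0.73, -0.355, -0.17, 0, 0, -0.889, -1], [0.73, -0.355, -0.17, 0, 0, -0.889, -1], [0.73, -0.355, -0.17, 0, 0, -0.889, -1], [0.73, -0.355, -0.17, 0, 0, -0.889, -1], [0.73, -0.355, -0.17, 0, 0, -0.889, -1]])

```text
time_s: 0.68
position: [0.3994, -0.3952, 0.2999]
tcp_rot: [[0.466, 0.885, 0.003], [0.885, -0.466, 0.002], [0.003, 0.002, -1.0]]
force: [-0.5, -0.1, 1.1]
opening: 0.998
grasp_force: 0.0
```

Emit:
step_arm(steps=[[0.787, 0.2, -0.17, 0, 0, -0.889, -1], [0.787, 0.2, -0.17, 0, 0, -0.889, -1], [0.787, 0.2, -0.17, 0, 0, -0.889, -1], [0.787, 0.2, -0.17, 0, 0, -0.889, -1], [0.787, 0.2, -0.17, 0, 0, -0.889, -1], [0.787, 0.2, -0.17, 0, 0, -0.889, -1], [0.787, 0.2, -0.17, 0, 0, -0.889, -1], [0.787, 0.2, -0.17, 0, 0, -0.889, -1]])

```text
time_s: 1.35
position: [0.561, -0.2198, 0.3494]
tcp_rot: [[-0.206, 0.979, -0.0], [0.979, 0.206, -0.001], [-0.001, -0.0, -1.0]]
force: [-0.2, -0.8, -0.5]
opening: 1.002
grasp_force: 0.0
```

Run:
```python
from rig import *
import cv2,pickle
s=read_state();c=capture("wrist");print(s["time_s"],s["position"],s["tcp_rot"],c["T_tool_cam"],c["vertical_fov"])
cv2.imwrite("pics/w1.png",c["image"][:,:,::-1]);pickle.dump((s,c),open("w1.pkl","wb"))
```

```text
1.35 [ 0.56097937 -0.21976273  0.34944326] [[-2.06112722e-01  9.78528255e-01 -7.40540912e-06]
 [ 9.78528117e-01  2.06112689e-01 -5.33116748e-04]
 [-5.20143453e-04 -1.17128545e-04 -9.99999858e-01]] [[-1.22024782e-03 -9.65456150e-01 -2.60562726e-01  7.00809468e-02]
 [ 9.99999255e-01 -1.18643551e-03 -2.87053531e-04 -4.00184121e-04]
 [-3.20032742e-05 -2.60562882e-01  9.65456878e-01 -1.37225311e-01]
 [ 0.00000000e+00  0.00000000e+00  0.00000000e+00  1.00000000e+00]] 71.95484568938403
```

View pics/w1.png

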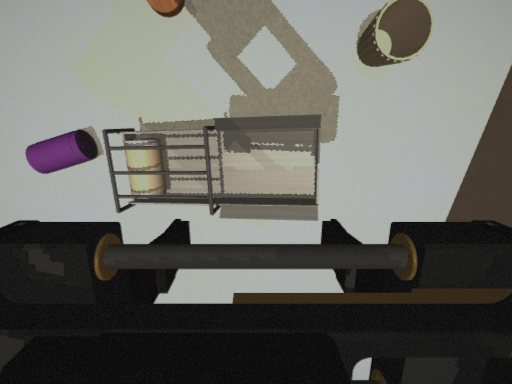

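The wrist view shows the whole rack. Flare corners are at about (215,118), (321,115), (220,218) and (318,219). The crossbar runs (209,126)–(213,212), the end bar (107,130)–(120,211), and the loaded can is at (145,165). I'll cross these with the side and top views.

Run:
```python
import pickle
from h import *
np.set_printoptions(precision=4,suppress=True)
d=pickle.load(open("d0.pkl","rb"));t,s=d["top"],d["side"];st,w=pickle.load(open("w1.pkl","rb"))
P=np.eye(4);P[:3,:3]=st["tcp_rot"];P[:3,3]=st["position"];W=P@np.array(w["T_tool_cam"])
S=lambda x,y:((x-400)/400*133+183,(y-300)/3+95)
T=lambda x,y:((x-400)/400*173+270,y/300*130+85)
for n,a,b,q in [("bar far",(213,212),(596,342),(628,144)),("bar near",(209,126),(594,408),(513,167)),("end far",(120,211),(755,360),(655,270)),("end near",(107,130),(773,435),(548,297)),
 ("flare far up",(318,219),(428,333),(605,10)),("flare far dn",(220,218),(585,347),(632,134)),("flare near up",(321,115),(418,425),(480,42)),("flare near dn",(215,118),(588,438),(495,168))]:
    p,e=tri(ray(w,a,W),ray(s,S(*b)));print(n,p,round(e,4),"z.12:",onz(w,a,.12,W)[:2],onz(t,T(*q),.12)[:2])
print("loaded",tri(ray(w,(145,166),W),ray(s,s.get("l",(288.7,132)))),onz(w,(145,166),.08,W))
```

```text
bar far [ 0.5104 -0.2872  0.1209] 0.0024 z.12: [ 0.5115 -0.2871] [ 0.5086 -0.2917]
bar near [ 0.4873 -0.1677  0.1306] 0.0014 z.12: [ 0.4863 -0.168 ] [ 0.484  -0.1627]
end far [ 0.3654 -0.3253  0.0948] 0.0027 z.12: [ 0.3783 -0.3134] [ 0.3672 -0.3188]
end near [ 0.3383 -0.2052  0.0959] 0.003 z.12: [ 0.3526 -0.2013] [ 0.3383 -0.1993]
flare far up [ 0.6622 -0.2637  0.1277] 0.0001 z.12: [ 0.6647 -0.2661] [ 0.6605 -0.2689]
flare far dn [ 0.5223 -0.299   0.1077] 0.0 z.12: [ 0.5231 -0.2942] [ 0.5198 -0.2964]
flare near up [ 0.6275 -0.1241  0.1254] 0.0017 z.12: [ 0.6296 -0.1235] [ 0.6256 -0.1279]
flare near dn [ 0.4902 -0.1564  0.1075] 0.0008 z.12: [ 0.4924 -0.1561] [ 0.4831 -0.1426]
loaded (array([ 0.3916, -0.2493,  0.0842]), np.float64(0.004652670196393424)) [ 0.3924 -0.2493  0.08  ]
```

The views agree: inlet at about (0.574, -0.210, about 0.097), yaw about 13.7°. Next I'll hover beside the short can.

Emit:
step_arm(steps=[[0.587, 0.209, 0.167, 0, 0, 0, -1], [0.587, 0.209, 0.167, 0, 0, 0, -1], [0.587, 0.209, 0.167, 0, 0, 0, -1], [0.587, 0.209, 0.167, 0, 0, 0, -1], [0.587, 0.209, 0.167, 0, 0, 0, -1], [0.587, 0.209, 0.167, 0, 0, 0, -1]])

```text
time_s: 1.9
position: [0.5835, -0.0328, 0.2969]
tcp_rot: [[-0.205, 0.979, -0.006], [0.979, 0.205, 0.003], [0.004, -0.005, -1.0]]
force: [0.4, -1.0, -0.2]
opening: 0.997
grasp_force: 0.0
```

Emit:
step_arm(steps=[[0.587, 0.209, 0.167, 0, 0, 0.076, -1], [0.587, 0.209, 0.167, 0, 0, 0.076, -1], [0.587, 0.209, 0.167, 0, 0, 0.076, -1], [0.587, 0.209, 0.167, 0, 0, 0.076, -1], [0.587, 0.209, 0.167, 0, 0, 0.076, -1], [0.587, 0.209, 0.167, 0, 0, 0.076, -1], [0.587, 0.209, 0.167, 0, 0, 0.076, -1]])

```text
time_s: 2.48
position: [0.611, 0.1479, 0.2483]
tcp_rot: [[-0.144, 0.99, -0.002], [0.99, 0.144, -0.001], [-0.001, -0.002, -1.0]]
force: [-0.3, -0.6, 0.7]
opening: 1.005
grasp_force: 0.0
```

Run:
```python
from rig import *
from h import *
import pickle
np.set_printoptions(precision=4,suppress=True)
s=read_state();c=capture("wrist");print(s["time_s"],s["position"],s["tcp_rot"])
cv2.imwrite("pics/w2.png",c["image"][:,:,::-1]);pickle.dump((s,c),open("w2.pkl","wb"))
P=np.eye(4);P[:3,:3]=s["tcp_rot"];P[:3,3]=s["position"];W=P@np.array(c["T_tool_cam"])
hsv=cv2.cvtColor(c["image"],cv2.COLOR_RGB2HSV);m=((hsv[...,0]<30)&(hsv[...,1]>60)&(hsv[...,2]>120)).astype(np.uint8)
for k in cv2.findContours(m,0,1)[0]:
    if cv2.contourArea(k)>400:
        r=cv2.minAreaRect(k);B=cv2.boxPoints(r)
        print(r,onz(c,r[0],.05,W),[onz(c,q,.04,W)[:2] for q in B])
```

```text
2.4833 [0.611  0.1479 0.2483] [[-0.1442  0.9895 -0.0022]
 [ 0.9895  0.1442 -0.0014]
 [-0.0011 -0.0024 -1.    ]]
((249.5, 87.0), (62.0, 39.0), 90.0) [0.5875 0.2566 0.05  ] [array([0.5595, 0.2884]), array([0.6053, 0.295 ]), array([0.6163, 0.2253]), array([0.5679, 0.2183])]
((158.22000122070312, 92.04000091552734), (106.49028778076172, 38.325191497802734), 81.8698959350586) [0.4808 0.2355 0.05  ] [array([0.4438, 0.2868]), array([0.4875, 0.2988]), array([0.5138, 0.1805]), array([0.4658, 0.1666])]
```

View pics/w2.png

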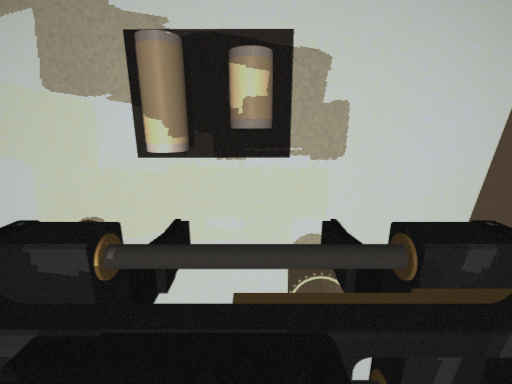

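The short can sits at pixel (251,88), which is (0.588, 0.257), and it is aligned with the tool. I'll move over it and go down.

Emit:
step_arm(steps=[[0.371, -0.024, 0, 0, 0, 0, -1], [0.371, -0.024, 0, 0, 0, 0, -1], [0.371, -0.024, 0, 0, 0, 0, -1], [0.371, -0.024, 0.1, 0, 0, 0, -1], [0.371, -0.024, 0.23, 0, 0, 0, -1], [0.371, -0.024, 0.36, 0, 0, 0, -1], [0.371, -0.024, 0.46, 0, 0, 0, -1], [0.371, -0.024, 0.46, 0, 0, 0, -1]])

```text
time_s: 3.2
position: [0.5844, 0.254, 0.1054]
tcp_rot: [[-0.141, 0.99, -0.013], [0.99, 0.141, -0.004], [-0.002, -0.013, -1.0]]
force: [-1.4, -0.2, -0.4]
opening: 1.001
grasp_force: 0.0
```

Emit:
step_arm(steps=[[0, 0, 0.07, 0, 0, 0, -1], [0, 0, 0.14, 0, 0, 0, -1], [0, 0, 0.19, 0, 0, 0, -1], [0, 0, 0.215, 0, 0, 0, -1], [0, 0, 0.215, 0, 0, 0, -1]])

```text
time_s: 3.62
position: [0.5886, 0.2564, 0.047]
tcp_rot: [[-0.142, 0.99, -0.001], [0.99, 0.142, -0.0], [-0.0, -0.001, -1.0]]
force: [1.1, -0.4, -0.3]
opening: 0.999
grasp_force: 0.0
```

Emit:
step_arm(steps=[[0, 0, 0, 0, 0, 0, 1], [0, 0, 0, 0, 0, 0, 1], [0, 0, 0, 0, 0, 0, 1], [0, 0, 0, 0, 0, 0, 1], [0, 0, 0, 0, 0, 0, 1], [0, 0, 0, 0, 0, 0, 1], [0, 0, 0, 0, 0, 0, 1], [0, 0, 0, 0, 0, 0, 1]])

```text
time_s: 4.28
position: [0.5885, 0.2584, 0.0473]
tcp_rot: [[-0.144, 0.99, 0.001], [0.99, 0.144, 0.0], [0.0, 0.001, -1.0]]
force: [-0.2, -0.1, 1.6]
opening: 0.598
grasp_force: 30.0
```

The can is gripped (opening 0.598, about 52 mm). I'll lift it and carry it over.

Emit:
step_arm(steps=[[0, 0, -0.08, 0, 0, 0, 1], [0, 0, -0.2, 0, 0, 0, 1], [0, 0, -0.32, 0, 0, 0, 1], [0, 0, -0.44, 0, 0, 0, 1], [0, 0, -0.56, 0, 0, 0, 1], [0, 0, -0.64, 0, 0, 0, 1], [0, 0, -0.64, 0, 0, 0, 1]])

```text
time_s: 4.87
position: [0.5911, 0.2591, 0.2452]
tcp_rot: [[-0.145, 0.989, 0.012], [0.99, 0.144, 0.003], [0.001, 0.012, -1.0]]
force: [0.7, 0.5, -0.7]
opening: 0.601
grasp_force: 30.0
```

Emit:
step_arm(steps=[[-0.05, -0.01, 0, 0, 0, 0, 1], [-0.15, -0.027, 0, 0, 0, 0, 1], [-0.27, -0.047, 0, 0, 0, 0, 1], [-0.39, -0.07, 0, 0, 0, 0, 1], [-0.51, -0.09, 0, 0, 0, 0, 1], [-0.61, -0.108, 0, 0, 0, 0, 1], [-0.7, -0.123, 0, 0, 0, 0, 1], [-0.768, -0.135, 0, 0, 0, 0, 1]])

```text
time_s: 5.53
position: [0.5791, 0.0214, 0.2361]
tcp_rot: [[-0.142, 0.99, -0.006], [0.99, 0.142, -0.0], [0.001, -0.006, -1.0]]
force: [0.3, -0.1, -2.5]
opening: 0.605
grasp_force: 30.0
```

Emit:
step_arm(steps=[[-0.1, -0.018, 0, 0, 0, -0.02, 1], [-0.22, -0.039, 0, 0, 0, -0.04, 1], [-0.34, -0.06, 0, 0, 0, -0.06, 1], [-0.46, -0.081, 0, 0, 0, -0.08, 1], [-0.57, -0.1, 0, 0, 0, -0.1, 1], [-0.68, -0.12, 0, 0, 0, -0.122, 1], [-0.768, -0.135, 0, 0, 0, -0.122, 1], [-0.768, -0.135, 0, 0, 0, -0.122, 1]])

```text
time_s: 6.2
position: [0.5728, -0.2154, 0.2361]
tcp_rot: [[-0.233, 0.972, -0.003], [0.972, 0.233, -0.002], [-0.001, -0.003, -1.0]]
force: [0.6, 0.2, -0.5]
opening: 0.601
grasp_force: 30.0
```

Run:
```python
from rig import *
from h import *
import pickle
np.set_printoptions(precision=4,suppress=True)
s=read_state();c=capture("wrist");e=capture("side");print(s["time_s"],s["position"],s["tcp_rot"],s["force"],s["opening"])
cv2.imwrite("pics/w3.png",np.hstack([c["image"][:,128:400,::-1],e["image"][:,100:400,::-1]]));pickle.dump((s,c,e),open("w3.pkl","wb"))
```

```text
6.2 [ 0.5728 -0.2154  0.2361] [[-0.2331  0.9724 -0.0032]
 [ 0.9724  0.2331 -0.0016]
 [-0.0008 -0.0035 -1.    ]] [ 0.6028  0.1713 -0.495 ] 0.6005782315009575
```

View pics/w3.png

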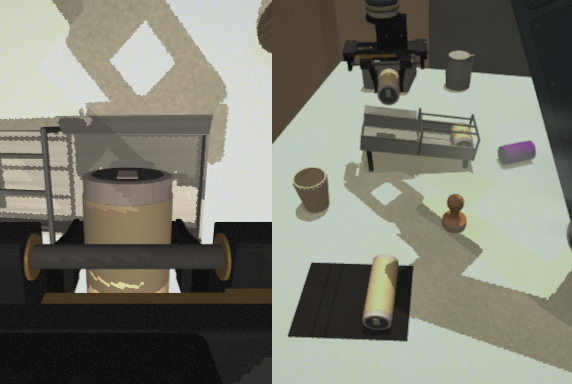

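The can is held squarely over the inlet. Its end disc is at wrist pixel (255,174), with the near flare at rows 115–133. I'll check how centred the can is in the grip and the sideways fit.

Run:
```python
import pickle
from h import *
np.set_printoptions(precision=4,suppress=True)
s,c,e=pickle.load(open("w3.pkl","rb"))
T=np.array(c["T_tool_cam"]);Ti=np.linalg.inv(T);f=192/np.tan(np.radians(c["vertical_fov"])/2)
def pr(p):
    q=Ti[:3,:3]@p+Ti[:3,3];return q[:2]/q[2]*f+[c["cx"],c["cy"]]
for dx in(.037,.041,.045,.049,.053): print(dx,"top",pr(np.array([dx,0,-.0115])),"bot",pr(np.array([dx,0,.0415])))
P=np.eye(4);P[:3,:3]=s["tcp_rot"];P[:3,3]=s["position"];W=P@T
a=np.radians(13.7);R=np.array([[np.cos(a),np.sin(a)],[-np.sin(a),np.cos(a)]])
for n,p,z in[("flare out dn",(213-0,132),.117),("flare bar",(128+65,117),.107),("flare up",(128+213,115),.127),("bar near",(128+46,130),.126),("back wall",(128+205,134),.11)]:
    w=onz(c,p,z,W);print(n,w,R@(w[:2]-[.574,-.210]))
print("tcp in inlet",R@(s["position"][:2]-[.574,-.210]))
g=cv2.cvtColor(c["image"],cv2.COLOR_RGB2GRAY);print(g[100:215:1,255].tolist())
```

```text
0.037 top [256.157 192.694] bot [255.8873 172.9992]
0.041 top [256.1546 184.7605] bot [255.8841 167.2054]
0.045 top [256.1522 176.6977] bot [255.8808 161.3442]
0.049 top [256.1498 168.5025] bot [255.8774 155.4144]
0.053 top [256.1473 160.1715] bot [255.8741 149.4147]
flare out dn [ 0.5188 -0.1648  0.117 ] [-0.043  0.057]
flare bar [ 0.4958 -0.1561  0.107 ] [-0.0633  0.0709]
flare up [ 0.6285 -0.1232  0.127 ] [0.0735 0.0715]
bar near [ 0.4852 -0.1707  0.126 ] [-0.077   0.0592]
back wall [ 0.6314 -0.1401  0.11  ] [0.0723 0.0543]
tcp in inlet [-0.0025 -0.005 ]
[153, 152, 153, 156, 157, 157, 159, 158, 156, 156, 156, 157, 158, 157, 153, 125, 98, 93, 94, 92, 92, 92, 92, 96, 96, 93, 91, 96, 93, 94, 92, 92, 90, 95, 114, 100, 105, 124, 122, 119, 120, 124, 119, 117, 103, 107, 102, 102, 102, 102, 101, 100, 100, 101, 99, 98, 102, 103, 99, 102, 102, 102, 99, 99, 104, 102, 97, 74, 35, 36, 51, 72, 71, 68, 71, 70, 81, 115, 116, 31, 39, 55, 71, 76, 105, 124, 121, 120, 120, 122, 122, 123, 123, 123, 122, 122, 122, 123, 136, 140, 143, 140, 142, 139, 138, 129, 150, 149, 149, 147, 128, 128, 132, 128, 128]
```

The can sits about 3.5 mm toward -y in the grip and the tool is about 5 mm off centre, so I'll shift +7 mm across while going down part way.

Emit:
step_arm(steps=[[0.023, 0.007, 0, 0, 0, 0, 1], [0.023, 0.007, 0.07, 0, 0, 0, 1], [0.023, 0.007, 0.15, 0, 0, 0, 1], [0.023, 0.007, 0.23, 0, 0, 0, 1], [0.023, 0.007, 0.3, 0, 0, 0, 1], [0.023, 0.007, 0.33, 0, 0, 0, 1], [0.023, 0.007, 0.33, 0, 0, 0, 1], [0.023, 0.007, 0.33, 0, 0, 0, 1]])

```text
time_s: 6.97
position: [0.5748, -0.201, 0.1397]
tcp_rot: [[-0.24, 0.971, -0.001], [0.971, 0.24, 0.001], [0.001, -0.001, -1.0]]
force: [0.2, 0.4, -1.3]
opening: 0.599
grasp_force: 30.0
```

Run:
```python
from rig import *
from h import *
s=read_state();c=capture("wrist");e=capture("side");t=capture("top");print(s["time_s"],s["position"].round(4),s["force"].round(2))
a=np.radians(13.7);R=np.array([[np.cos(a),np.sin(a)],[-np.sin(a),np.cos(a)]]);print(R@(s["position"][:2]-[.574,-.210]))
k=lambda i:cv2.resize(i,(400,300),interpolation=cv2.INTER_CUBIC)
cv2.imwrite("pics/w4.png",np.hstack([k(c["image"][90:290,128:395,::-1]),k(e["image"][65:185,180:340,::-1])]))
```

```text
6.9667 [ 0.5748 -0.201   0.1397] [ 0.24  0.37 -1.26]
[0.00288765 0.00855041]
```

View pics/w4.png

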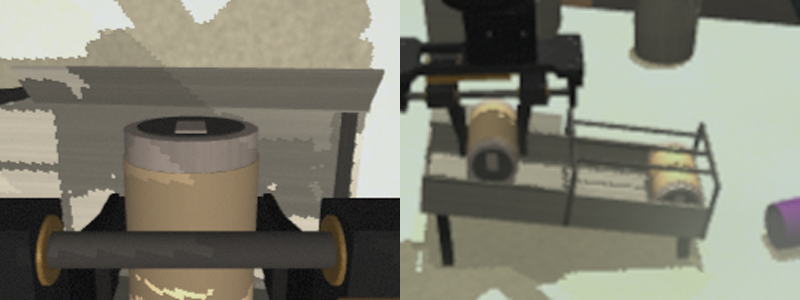

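The can is between the walls, with no contact (force about 1 N). It is about 5 mm off to +y, so I'll shift -5 mm and go down the last 21 mm gently.

Emit:
step_arm(steps=[[-0.017, 0, 0.02, 0, 0, 0, 1], [-0.017, 0, 0.04, 0, 0, 0, 1], [-0.017, 0, 0.055, 0, 0, 0, 1], [-0.017, 0, 0.065, 0, 0, 0, 1], [-0.017, 0, 0.065, 0, 0, 0, 1], [-0.017, 0, 0.065, 0, 0, 0, 1]])

```text
time_s: 7.62
position: [0.5757, -0.2072, 0.1199]
tcp_rot: [[-0.238, 0.971, -0.001], [0.971, 0.238, 0.001], [0.001, -0.001, -1.0]]
force: [0.4, 0.5, -1.7]
opening: 0.601
grasp_force: 30.0
```

Run:
```python
from rig import *
from h import *
s=read_state();c=capture("wrist");e=capture("side");print(s["time_s"],s["position"].round(4),s["force"].round(2))
k=lambda i:cv2.resize(i,(400,300),interpolation=cv2.INTER_CUBIC)
cv2.imwrite("pics/w5.png",np.hstack([k(c["image"][90:290,128:395,::-1]),k(e["image"][65:185,180:340,::-1])]))
```

```text
7.6167 [ 0.5757 -0.2072  0.1199] [ 0.35  0.5  -1.71]
```

View pics/w5.png

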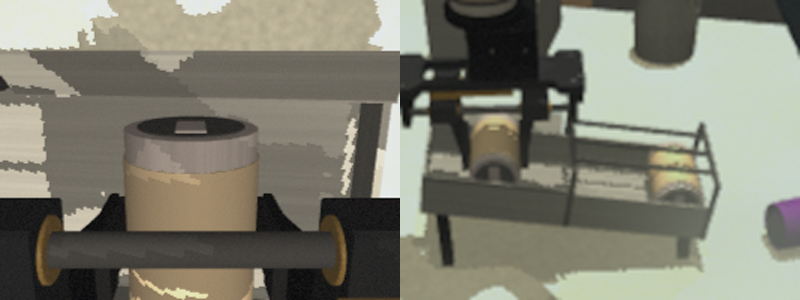

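The can is seated between the walls with still no contact. I'll ease it down until it touches.

Emit:
step_arm(steps=[[0, 0, 0.005, 0, 0, 0, 1], [0, 0, 0.01, 0, 0, 0, 1], [0, 0, 0.014, 0, 0, 0, 1], [0, 0, 0.014, 0, 0, 0, 1]])

```text
time_s: 8.05
position: [0.5758, -0.2071, 0.1159]
tcp_rot: [[-0.238, 0.971, -0.0], [0.971, 0.238, 0.0], [0.0, -0.0, -1.0]]
force: [-0.8, 0.3, -1.8]
opening: 0.6
grasp_force: 30.0
```

Emit:
step_arm(steps=[[0, 0, 0.005, 0, 0, 0, 1], [0, 0, 0.01, 0, 0, 0, 1], [0, 0, 0.01, 0, 0, 0, 1]])

```text
time_s: 8.3
position: [0.5758, -0.2072, 0.1128]
tcp_rot: [[-0.238, 0.971, -0.0], [0.971, 0.238, 0.0], [0.0, -0.0, -1.0]]
force: [-0.1, 0.7, -1.0]
opening: 0.603
grasp_force: 30.0
```

The can's centre is at z≈0.098, within a few millimetres of the ramp. I'll open part way, then lift straight up.

Emit:
step_arm(steps=[[0, 0, 0, 0, 0, 0, -0.5], [0, 0, 0, 0, 0, 0, -0.5], [0, 0, 0, 0, 0, 0, -0.5], [0, 0, 0, 0, 0, 0, -0.5], [0, 0, 0, 0, 0, 0, -0.5]])

```text
time_s: 8.72
position: [0.5761, -0.2073, 0.1134]
tcp_rot: [[-0.238, 0.971, 0.0], [0.971, 0.238, -0.0], [-0.0, 0.0, -1.0]]
force: [-0.8, -0.3, -0.3]
opening: 0.747
grasp_force: 0.1
```

Emit:
step_arm(steps=[[0, 0, -0.03, 0, 0, 0, -0.5], [0, 0, -0.07, 0, 0, 0, -0.5], [0, 0, -0.13, 0, 0, 0, -0.5], [0, 0, -0.22, 0, 0, 0, -0.5], [0, 0, -0.33, 0, 0, 0, -0.5], [0, 0, -0.45, 0, 0, 0, -0.5], [0, 0, -0.55, 0, 0, 0, -0.5], [0, 0, -0.55, 0, 0, 0, -0.5]])

```text
time_s: 9.38
position: [0.5797, -0.2091, 0.2873]
tcp_rot: [[-0.238, 0.971, 0.014], [0.971, 0.239, -0.008], [-0.011, 0.012, -1.0]]
force: [0.4, -0.4, 0.7]
opening: 0.745
grasp_force: 0.0
```

Emit:
step_arm(steps=[[0, 0, 0, 0, 0, 0, -0.5], [0, 0, 0, 0, 0, 0, -0.5], [0, 0, 0, 0, 0, 0, -0.5], [0, 0, 0, 0, 0, 0, -0.5], [0, 0, 0, 0, 0, 0, -0.5], [0, 0, 0, 0, 0, 0, -0.5], [0, 0, 0, 0, 0, 0, -0.5], [0, 0, 0, 0, 0, 0, -0.5]])

```text
time_s: 10.05
position: [0.5759, -0.2073, 0.2777]
tcp_rot: [[-0.238, 0.971, -0.001], [0.971, 0.238, 0.0], [0.001, -0.001, -1.0]]
force: [-0.1, -0.6, 0.2]
opening: 0.753
grasp_force: 0.0
```

Run:
```python
from rig import *
from h import *
s=read_state();c=capture("wrist");e=capture("side");print(s["time_s"],s["position"].round(4),s["force"].round(2))
k=lambda i:cv2.resize(i,(400,300),interpolation=cv2.INTER_CUBIC)
cv2.imwrite("pics/w6.png",np.hstack([k(c["image"][90:290,60:327,::-1]),k(e["image"][65:185,180:340,::-1])]))
```

```text
10.05 [ 0.5759 -0.2073  0.2777] [-0.14 -0.62  0.23]
```

View pics/w6.png

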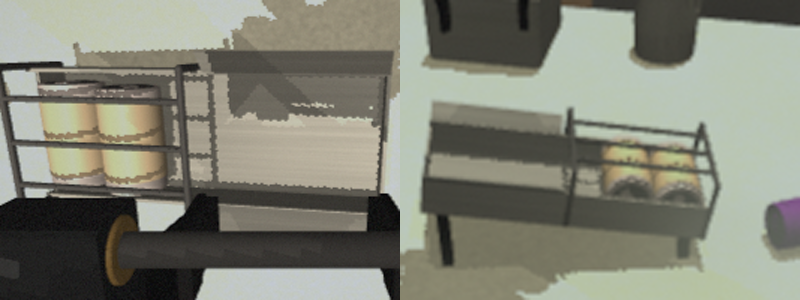

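Both cans lie side by side against the stop, square to the slope, at pixels (75,130) and (132,137) in the left crop. The gripper is clear. I'll let them settle briefly and hand in.

Emit:
step_arm(steps=[[0, 0, 0, 0, 0, 0, -0.5], [0, 0, 0, 0, 0, 0, -0.5], [0, 0, 0, 0, 0, 0, -0.5], [0, 0, 0, 0, 0, 0, -0.5], [0, 0, 0, 0, 0, 0, -0.5], [0, 0, 0, 0, 0, 0, -0.5], [0, 0, 0, 0, 0, 0, -0.5], [0, 0, 0, 0, 0, 0, -0.5]])

```text
time_s: 10.82
position: [0.576, -0.2073, 0.2782]
tcp_rot: [[-0.238, 0.971, -0.0], [0.971, 0.238, -0.0], [-0.0, -0.0, -1.0]]
force: [0.4, 0.0, -0.5]
opening: 0.746
grasp_force: 0.0
```

```bash
python3 -c "
from rig import *
print(hand_in())"
```

```text
the job is handed in; nothing more can be done
None
```

I fed the short can into the rack and handed the job in at about 11 s; the last pictures show it square against the can at the bottom, the arm never went near the long can, and the hand-in returned no verdict.

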